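# Clamp the scraper up to drip dry

## Task

Get the yellow scraper out from under the low shelf and clamp it in the blue drying clamp: its handle lying flat on the bed between the two jaws (most of the handle's length between them) and its blade sticking out over the drip tray. Slide the moving jaw up snug against the handle, then turn the red knob clockwise all the way to lock the jaw, and let go. Leave the bottle, the strainer basket, the salad container and the flattened can where they are.

Things in the scene. Friction and masses are not known exactly. Their poses are not given: they have to be found in the camera images.
- scraper: Yellow scraper, 170 mm long, 0.14 kg. Origin at the neck (blade meets handle) on the underside, z up. Handle: x 0 to +100 mm, 26 mm wide (y), z 0 to 22 mm. Blade: x 0 to -70 mm, 60 mm wide (y), z 6 to 16 mm. It balances about 29 mm from the neck, in the handle. At the start it lies flat on the ledge, the blade and the first 15 to 30 mm of handle under the shelf, the rest sticking out of its mouth.
- scraper_neck (a point): Neck of the scraper, between blade and handle, 11 mm above its underside; axes as the scraper's.
- scraper_handle (a point): Middle of the scraper's handle, 50 mm from the neck, 11 mm above its underside; axes as the scraper's.
- scraper_blade (a point): Middle of the scraper's blade, 35 mm from the neck; axes as the scraper's.
- shelf: Low aluminium shelf, fixed to the ledge. Origin on the ledge at the middle of its open mouth, which looks along its +x axis; the shelf runs from x=0 back to x=-130 mm, 160 mm wide (y), top plate from z=44 to 50 mm, side plates 6 mm thick, 148 mm apart inside.
- clamp: Drying clamp fixed to the ledge. Origin on the ledge, z up. Dark bed at x 45 to 145 mm, y -68 to 75 mm, top z=30 mm. On it the blue fixed jaw, x 50 to 135 mm, y -65 to -45 mm (gripping face y=-45 mm), top z=58 mm, faced by the blue moving jaw, top z=57 mm, sliding along y; the knob on it reaches z=99 mm. Drip tray, 10 mm high: x -80 to 45 mm.
- clamp_neck (a point): Where the neck of the clamped scraper belongs (within 20 mm along x): 41 mm above the ledge, x=35 mm, y=-32 mm in the clamp, whose axes it has. The clamped scraper's x and y axes are those of the clamp. The jaws stand higher than the handle between them and leave no room for fingers beside it, so there the scraper has to be held by its blade.
- jaw (a joint): Gap between the two jaw faces in m (0 to 0.062); grows as the moving jaw slides to the clamp's +y. About 0.050 to 0.060 at the start, 0.026 when snug on the handle. Slides with 2 N of friction while the knob is loose.
- knob (a joint): Angle of the red clamp knob in rad, 0 (loose) to 1.4 (hard stop, locked), growing clockwise seen from above; starts at 0 to 0.25, stays where left. From about 0.8 it bites, and past 1.0 it holds the jaw against some 25 N. Needs about 0.08 N m at first, 0.15 N m near the stop.
- knob_grip (a point): On the axis of the red knob, which stands on the moving jaw and travels with it: a bar 54 mm long, 14 mm wide, 36 mm high, with this point 12 mm below its top and 24 mm above the black disc under the bar. The bar lies along this point's x axis (clamp's x at joint 0); pinch it across its y from above, to slide the jaw as well as to turn.
- bottle: Bystander: green glass bottle, 66 mm across, 200 mm high. Origin under its centre.
- basket: Bystander: round perforated steel strainer basket, 120 mm across, 55 mm high. Origin under its centre.
- container: Bystander: transparent salad container with green rim, 158 by 118 mm, 62 mm high. Origin under its centre.
- can: Bystander: flattened aluminium can, 115 by 62 mm, 12 mm high. Origin under its centre.
Not all that is in view belongs to the job. What is shaped like the scraper but black or pink is not meant.

How it is judged:
On the way:
1. the scraper's handle lies between the jaws, the knob still loose (value of joint knob below 0.7 rad and x of scraper_neck in the frame of clamp between 0.01 and 0.055 m and x of scraper_handle in the frame of clamp above 0.055 m and y of scraper_handle in the frame of clamp between -0.045 and 0.015 m and z of scraper_handle in the frame of clamp below 0.046 m), for 0.2 s.
At the end, for the whole second after the job is handed in: Handle flat on the bed between the jaws, within 4 mm of the fixed jaw and 0.1 rad of its line, neck at 10 to 55 mm along the clamp's x, blade over the drip tray; jaw gap under 29 mm, knob past 1.15 rad; at rest (x of scraper_neck in the frame of clamp between 0.01 and 0.055 m and x of scraper_handle in the frame of clamp above 0.055 m and y of scraper_handle in the frame of clamp between -0.037 and -0.028 m and z of scraper_handle in the frame of clamp between 0.037 and 0.045 m and angle between the x axis of scraper and the x axis of clamp, either way round below 0.1 rad and angle between the z axis of scraper and the z axis of clamp, either way round below 0.1 rad and value of joint jaw below 0.029 m and value of joint knob above 1.15 rad and linear speed of scraper below 0.02 m/s); the robot touches nothing.
It fails at once if the bottle is disturbed (over 25 mm or tipped) (distance of bottle from where it was at the start of the episode above 0.025 m or angle between bottle's own z axis and vertical above 0.4 rad).
It fails at once if the strainer basket is moved over 25 mm (distance of basket from where it was at the start of the episode above 0.025 m).
It fails at once if the salad container is moved over 25 mm (distance of container from where it was at the start of the episode above 0.025 m).
It fails at once if the flattened can is moved over 25 mm (distance of can from where it was at the start of the episode above 0.025 m).
It also fails if it takes over 61 s, if anything falls off the work surface, if the arm or the gripper's body presses on something with over 40 N, if the wrist force passes 120 N, or if a joint passes its speed limit or range.

## Robot

A 7-joint arm with a two-finger parallel gripper is mounted at the origin on the work surface. World frame = base frame: x ahead of the robot, y to its left, z up, the work surface at z = 0. Lengths are in m, angles in rad, forces in N, time in s.
With the tool pointing down it reaches from about 0.425 to 0.875 m from the base axis. Payload 4.7 kg.
Tool frame: the origin (TCP) lies at the very end of the fingers, on their centre line; the grasp point (between the pads) lies 19 mm behind it; z points along the fingers, y is the line along which they close (so a half turn about z gives the same grasp; the last joint's range is limited). The gripper opens to 87 mm and grips with 3 to 60 N. Pads are 19 mm wide; open, the fingers measure 117 mm over their backs; the gripper's body (75 mm by 190 mm) begins 51 mm behind the grasp point.
Start: joints at [-1.275, 0.321, -0.07, 1.45, 0.023, 1.371, -0.057], TCP at [0.181, 0.624, 0.184] pointing down, gripper open.
Joint ranges: [-2.86, 2.86], [-0.3, 2.09], [-1.38, 1.24], [0.06, 2.45], [-1.56, 4.7], [0.09, 2.05], [-2.69, 2.69]. Speed limits (rad/s): [2.57, 2.57, 3.14, 3.14, 3.14, 3.14, 3.14].

## Interface

Orientations are given as a rotation vector (axis times angle).
In Python, from bench import ctrl, imaging, ticket gives the robot as it stands.
- The arm moves only by the tool jog_arm, never from a script. Its argument "rows" is text: rows parted by semicolons, each of 7 numbers parted by spaces: the shift along the tool's x, y, z in cm, then the turn, a rotation vector about the tool's x, y, z in rad, then the closure, from -1 (fully open) to 1 (shut), so that 0 is half open. A call has 1 to 5 rows; each row shifts and turns the commanded pose from where the row before left it, along the tool's axes as they then stand; what a row does not reach is not made up. A row lasts 1/8 s, in which the tool goes at most 62.5 mm and 10.7 degrees, less where a joint would pass 70% of its speed; a pose out of reach is approached as far as the arm can. A call with a gripper value outside its range is refused whole. The fingers move at their own pace and stop on an object; "force" is the grip in N (left out, the last holds). Time passes only in rows, so rows that do not move let the fingers close. It gives the time, the measured TCP pose, the force, the opening and the grip force at its end, in the units of the state.
- ctrl.get_state(): the state, without advancing time (a new reading comes with each control period).
- imaging.get_image(name): name is "scene" or "top" or "wrist"; returns a dict with "img" (400x640x3 uint8, blue, green, red), "vertical_fov" (degrees; the focal length in pixels is half the picture's height over the tangent of half this angle, whatever the lens; pixels are square), "cx", "cy" (the principal point, pixels), "origin" and "orientation" of the camera in the world. Camera axes: x right, y down, z forward; pixel columns grow to the right and rows downward; lengths in m; the calibration is good to about 2 mm. A picture is of the moment at which its call begins. There is no depth.
- ticket.close_job(): hands the job in; it is judged then, once.
The state is a dict: "time": time; "joint_positions": joint angles; "qd": joint speeds; "joint_torque": joint torques, N m; "position": TCP position; "tool_rot": TCP orientation; "ft_force": force on the tool from outside, world axes, zero at the start; "torque": the same for the moment, N m; "grip_width": opening from 0.0 (shut) to 1.0 (fully open); "grip_force": force on a finger pad.
Only numpy, scipy, OpenCV 4.12 (cv2) and the standard library are available. Lean on these libraries where they do the work, as an engineer would, in place of code of your own. Each camera call takes 0.05 s, during which the arm holds its last target. There are 200 camera calls.

## Working session

There is one attempt and no reset: what is moved stays moved. The work goes in short steps, Python scripts to look and compute and a tool call to move; the robot and the scene stay as the last step left them, time stands still between calls to the robot, and variables do not carry over. Pictures are saved under pics/ and viewed, at most 10 in all, crops included, and the job is handed in when it is done.

Besides the shell and the picture viewer there is one more tool, called after "Emit:" in YAML: its name, and indented under it one key for each argument. jog_arm: Moves the arm, as the interface text tells. Its arguments: {"type":"object","properties":{"rows":{"type":"string"},"force":{"type":"number"}},"required":["rows"]}

```bash
ls; mkdir -p pics
cat > h.py <<'E'
import numpy as np, cv2, pickle
from scipy.spatial.transform import Rotation as R
from bench import ctrl, imaging, ticket
def snap(name, fn=None):
    d=imaging.get_image(name)
    if fn: cv2.imwrite('pics/'+fn+'.png',d['img']); pickle.dump(d,open('pics/'+fn+'.pkl','wb'))
    return d
def load(fn): return pickle.load(open('pics/'+fn+'.pkl','rb'))
def rot(d):
    o=np.array(d['orientation'],float)
    return o if o.shape==(3,3) else R.from_rotvec(o).as_matrix()
def foc(d): return d['img'].shape[0]/2/np.tan(np.radians(d['vertical_fov'])/2)
def px2w(d,u,v,z):
    r=rot(d)@np.array([(u-d['cx'])/foc(d),(v-d['cy'])/foc(d),1]); o=np.array(d['origin'])
    return o+r*(z-o[2])/r[2]
def w2px(d,p):
    c=rot(d).T@(np.array(p)-np.array(d['origin'])); return c[:2]/c[2]*foc(d)+[d['cx'],d['cy']]
E
python3 - <<'E'
from h import *
for n in('top','scene'):
    d=snap(n,n); print(n,{k:v for k,v in d.items() if k!='img'})
s=ctrl.get_state(); print(s['position'],s['tool_rot'],s['time'],s['grip_width'])
a=np.hstack([load('top')['img'],])
E
```

```text
pics
top {'vertical_fov': 44.95048150670712, 'cx': 325.602281292934, 'cy': 202.2560049915028, 'origin': array([ 0.18401736, -0.11084772,  1.64533345]), 'orientation': array([-2.12317757,  2.12191307, -0.20034451])}
scene {'vertical_fov': 51.33136318553063, 'cx': 324.6799158069147, 'cy': 197.08666303347226, 'origin': array([ 1.0320947 , -0.98730271,  0.96552155]), 'orientation': array([-2.20430213, -0.65108191,  0.28898861])}
[0.1806503  0.62381918 0.18349171] [-4.41153097e-01 -3.11031839e+00  2.62661308e-03] 0.1 0.9967837198759014
```

View pics/top.png

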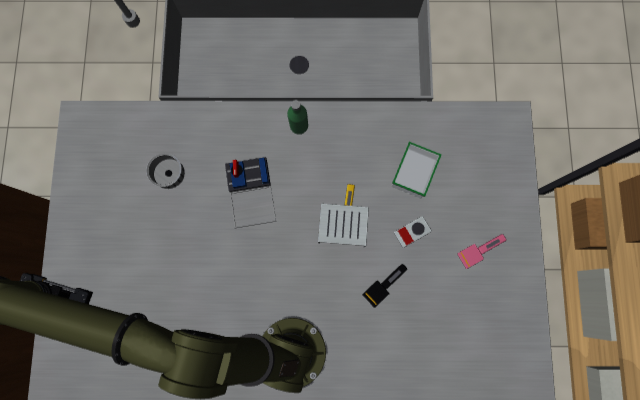

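View pics/scene.png

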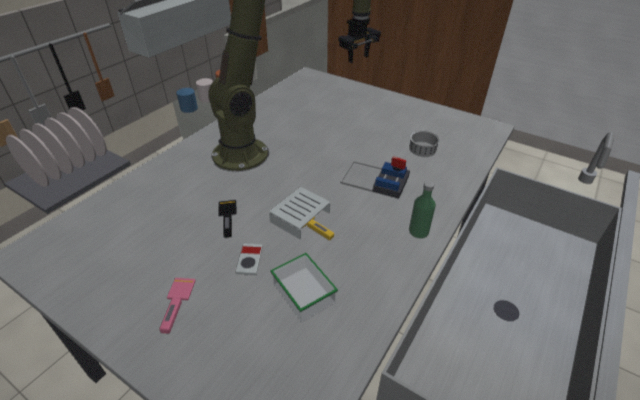

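Top view: the candidates are the yellow handle at (349,194) sticking out of the shelf, the black spatula at (385,285) and the pink spatula at (482,250). I choose the yellow one. The clamp is at (248,175) with its red knob at (236,168), and the bottle is at (298,118). Next I check the choice in a close crop.

Run:
```python
from h import *
d=load('top'); c=d['img'][140:255,215:385]; cv2.imwrite('pics/crop1.png',cv2.resize(c,None,fx=4.7,fy=4.7,interpolation=cv2.INTER_CUBIC))
hsv=cv2.cvtColor(d['img'],cv2.COLOR_BGR2HSV)
def blob(lo,hi,z,roi):
    m=cv2.inRange(hsv,np.array(lo),np.array(hi)); k=np.zeros_like(m); x0,x1,y0,y1=roi;k[y0:y1,x0:x1]=1
    ys,xs=np.nonzero(m*k); P=np.array([px2w(d,x,y,z)[:2] for x,y in zip(xs,ys)],np.float32)
    print(len(P),P.mean(0),cv2.minAreaRect(P)); return P
blob((18,120,80),(35,255,255),.022,(335,365,175,215))
blob((0,150,80),(8,255,255),.095,(225,245,150,185))
blob((100,120,40),(130,255,255),.057,(215,280,150,200))
for n,u,v,z in(('bottle',299,130,0),('trayBL',237,227,.01),('trayBR',276,221,.01),('shelfTL',321,204,.05),('shelfTR',369,206,.05),('shelfBL',318,243,.05),('shelfBR',367,246,.05)): print(n,px2w(d,u,v,z))
```

```text
112 [ 0.52593416 -0.19199334] ((0.5211140513420105, -0.19154608249664307), (0.025222767144441605, 0.07281322777271271), 81.47661590576172)
45 [0.59865516 0.19141307] ((0.5983041524887085, 0.1911398023366928), (0.04811795800924301, 0.009929935447871685), 2.08868670463562)
324 [0.58472025 0.14986712] ((0.5912750959396362, 0.15131840109825134), (0.08413723856210709, 0.12181299924850464), 9.779943466186523)
bottle [ 0.7599107  -0.01550081  0.        ]
trayBL [0.40964745 0.19158646 0.01      ]
trayBR [0.43040404 0.05898845 0.01      ]
shelfTL [ 0.48213839 -0.09509431  0.05      ]
shelfTR [ 0.47540819 -0.25612406  0.05      ]
shelfBL [ 0.35095524 -0.0854883   0.05      ]
shelfBR [ 0.34112531 -0.2473432   0.05      ]
```

View pics/crop1.png

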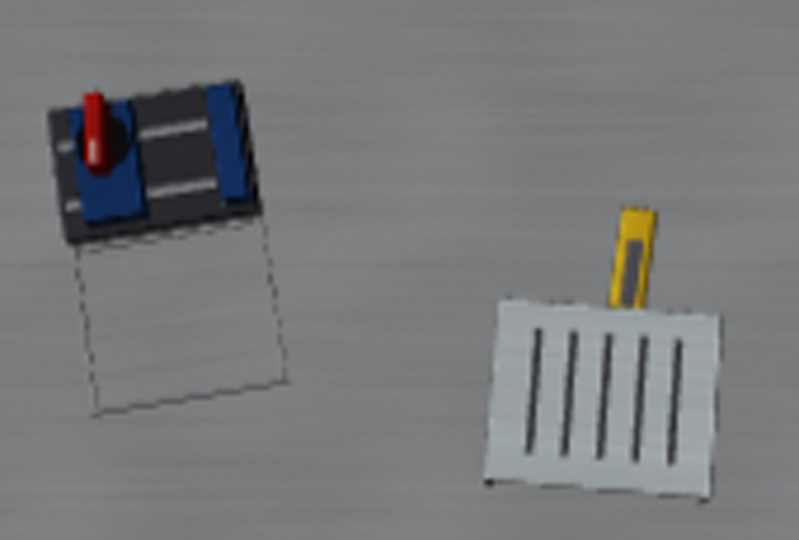

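The crop confirms it: the yellow handle with its blade hidden under the shelf. The tip is at about (638,208) in the crop. The clamp's fixed jaw is on the right (-y) and its tray is towards the robot.

```bash
cat >> h.py <<'E'
def go(p,yaw_deg,p0=None,rv0=None):
    """shift (cm, tool axes) to reach p from the present pose; turn about tool z so that tool y is along yaw (mod 180)"""
    s=ctrl.get_state(); p0=s['position'] if p0 is None else p0
    M=R.from_rotvec(s['tool_rot'] if rv0 is None else rv0).as_matrix()
    a=np.radians(yaw_deg); best=None
    for sg in(1,-1):
        y=sg*np.array([np.cos(a),np.sin(a),0]); z=np.array([0,0,-1.]); T=np.c_[np.cross(y,z),y,z]
        t=R.from_matrix(M.T@T).as_rotvec()
        if best is None or np.linalg.norm(t)<np.linalg.norm(best[0]): best=(t,T)
    t,T=best; dp=(np.array(p)-p0)*100
    print('pos',np.round(p0,4),'t',round(s['time'],2),'J7',round(s['joint_positions'][6],2),'\n shift now-axes',np.round(M.T@dp,2),' shift after turn',np.round(T.T@dp,2),' turn',np.round(t,3))
E
python3 - <<'E'
from h import *
go((.45,.35,.2),81.5)
go((.539,-.194,.15),81.5)
s=ctrl.get_state(); print(R.from_rotvec(s['tool_rot']).as_matrix().round(3))
E
```

```text
pos [0.1807 0.6238 0.1835] t 0.1 J7 -0.06 
 shift now-axes [-33.49 -18.81  -1.62]  shift after turn [-30.69 -23.1   -1.65]  turn [-0.002 -0.    -0.133]
pos [0.1807 0.6238 0.1835] t 0.1 J7 -0.06 
 shift now-axes [-57.16 -68.59   3.47]  shift after turn [-47.53 -75.59   3.35]  turn [-0.002 -0.    -0.133]
[[-0.961  0.278 -0.   ]
 [ 0.278  0.961 -0.002]
 [-0.    -0.002 -1.   ]]
```

Emit:
jog_arm:
  rows: "-5 -3 -0.3 0 0 -0.03 -1;-5 -3 -0.3 0 0 -0.03 -1;-5 -3 -0.3 0 0 -0.03 -1;-5 -3 -0.3 0 0 -0.03 -1;-5 -3 -0.3 0 0 -0.013 -1"

```text
time: 0.72
position: [0.3925, 0.4216, 0.1993]
tool_rot: [-0.232, -3.133, 0.0]
ft_force: [0.2, 0.6, 0.8]
grip_width: 1.0
grip_force: 0.0
```

Emit:
jog_arm:
  rows: "-3 -5 0 0 0 0 -1;-3 -5 0 0 0 0 -1;-3 -5 0 0 0 0 -1;-3 -5 0 0 0 0 -1;-3 -5 0 0 0 0 -1"

```text
time: 1.35
position: [0.503, 0.1519, 0.1992]
tool_rot: [-0.233, -3.133, -0.0]
ft_force: [0.7, 0.1, 0.6]
grip_width: 1.0
grip_force: 0.0
```

Emit:
jog_arm:
  rows: "-2 -5 0 0 0 0 -1;-2 -5 0 0 0 0 -1;-2 -5 0 0 0 0 -1;-2 -5 0 0 0 0 -1;0 0 0 0 0 0 -1"

```text
time: 1.98
position: [0.5519, -0.0621, 0.1993]
tool_rot: [-0.248, -3.132, 0.004]
ft_force: [0.6, 1.0, -0.6]
grip_width: 1.0
grip_force: 0.0
```

Run:
```python
from h import *
go((.539,-.194,.15),81.5)
```

```text
pos [ 0.5519 -0.0621  0.1993] t 1.98 J7 1.53 
 shift now-axes [ -0.8  -13.22   4.96]  shift after turn [ -0.67 -13.24   4.93]  turn [-0.003  0.    -0.01 ]
```

Emit:
jog_arm:
  rows: "-0.2 -4.4 0 0 0 -0.01 -1;-0.2 -4.4 0 0 0 0 -1;-0.2 -4.4 0 0 0 0 -1;0 0 0 0 0 0 -1"

```text
time: 2.48
position: [0.538, -0.1912, 0.1993]
tool_rot: [-0.228, -3.133, 0.002]
ft_force: [-0.1, -0.5, -0.4]
grip_width: 1.0
grip_force: 0.0
```

Run:
```python
from h import *
d=snap('wrist','w1'); print(d['origin'],rot(d).round(2))
go((.539,-.194,.15),81.5)
```

```text
[ 0.45483834 -0.17819642  0.40048269] [[ 0.14  0.94  0.3 ]
 [ 0.99 -0.14 -0.05]
 [-0.    0.31 -0.95]]
pos [ 0.5389 -0.1881  0.1991] t 2.52 J7 1.8 
 shift now-axes [-0.1  -0.58  4.91]  shift after turn [-0.1  -0.58  4.91]  turn [ 0.    -0.001  0.007]
```

View pics/w1.png

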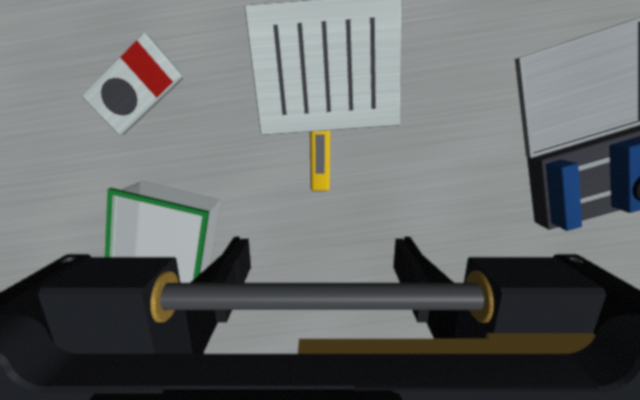

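The wrist view shows the handle at (320,160) with its tip at (320,190), the shelf mouth above it, the container at (155,235), and the clamp's fixed jaw at (563,195).

Run:
```python
from h import *
d=load('w1'); hsv=cv2.cvtColor(d['img'],cv2.COLOR_BGR2HSV)
m=cv2.inRange(hsv,np.array((18,120,80)),np.array((35,255,255))); m[220:]=0
ys,xs=np.nonzero(m); P=np.array([px2w(d,x,y,.022)[:2] for x,y in zip(xs,ys)],np.float32); print(len(P),cv2.minAreaRect(P),xs.min(),xs.max(),ys.min(),ys.max())
for u,v,z in ((320,190,.022),(320,132,.022),(261,133,.05),(400,124,.05),(109,189,.062),(207,210,.062)): print(px2w(d,u,v,z).round(4))
```

```text
781 ((0.5209594964981079, -0.19098712503910065), (0.023690564557909966, 0.07592808455228806), 82.13082122802734) 310 329 131 190
[ 0.5585 -0.1962  0.022 ]
[ 0.4847 -0.1853  0.022 ]
[ 0.4738 -0.2521  0.05  ]
[ 0.4868 -0.0933  0.05  ]
[ 0.5106 -0.4401  0.062 ]
[ 0.5527 -0.3326  0.062 ]
```

Emit:
jog_arm:
  rows: "-0.1 -0.5 5 0 0 0 -1;0 0 5 0 0 0 -1;0 0 5 0 0 0 -1;0 0 3 0 0 0 -1;0 0 0 0 0 0 -1"

```text
time: 3.15
position: [0.5378, -0.1893, 0.0168]
tool_rot: [-0.213, -3.128, -0.003]
ft_force: [-0.7, 0.8, -0.5]
grip_width: 1.001
grip_force: 0.0
```

Run:
```python
from h import *
go((.540,-.1937,.004),82)
```

```text
pos [ 0.5378 -0.1893  0.0168] t 3.15 J7 1.9 
 shift now-axes [-0.28 -0.41  1.27]  shift after turn [-0.28 -0.41  1.28]  turn [ 0.001 -0.006  0.004]
```

Emit:
jog_arm:
  rows: "-0.2 -0.4 1.2 0 0 0 -1;0 0 0 0 0 0 1;0 0 0 0 0 0 1;0 0 0 0 0 0 1;0 0 0 0 0 0 1"
  force: 30

```text
time: 3.78
position: [0.5415, -0.1967, 0.0079]
tool_rot: [0.218, 3.133, 0.0]
ft_force: [-0.1, 0.4, -0.2]
grip_width: 0.632
grip_force: 0.0
```

Emit:
jog_arm:
  rows: "0 0 0 0 0 0 1;0 0 0 0 0 0 1;0 0 0 0 0 0 1"

```text
time: 4.15
position: [0.5412, -0.1967, 0.0074]
tool_rot: [0.218, 3.134, 0.0]
ft_force: [-0.4, 0.3, 0.2]
grip_width: 0.284
grip_force: 0.0
```

Emit:
jog_arm:
  rows: "0 0 0 0 0 0 1;0 0 0 0 0 0 1;0 0 0 0 0 0 1"

```text
time: 4.53
position: [0.5412, -0.1967, 0.0074]
tool_rot: [0.218, 3.134, 0.0]
ft_force: [0.8, 0.3, -0.5]
grip_width: 0.017
grip_force: 0.0
```

The fingers closed on nothing, so I look.

Run:
```python
from h import *
d=snap('wrist','w2')
s=ctrl.get_state(); print(s['position'],s['grip_width'],s['grip_force'],d['origin'],w2px(d,s['position']),w2px(d,(.558,-.196,.022)))
```

```text
[ 0.54123551 -0.19667936  0.00745557] 0.01189430422375528 0.0 [ 0.4577731  -0.18457329  0.20855672] [321.05966694 227.48005026] [325.30420567 257.40416221]
```

View pics/w2.png

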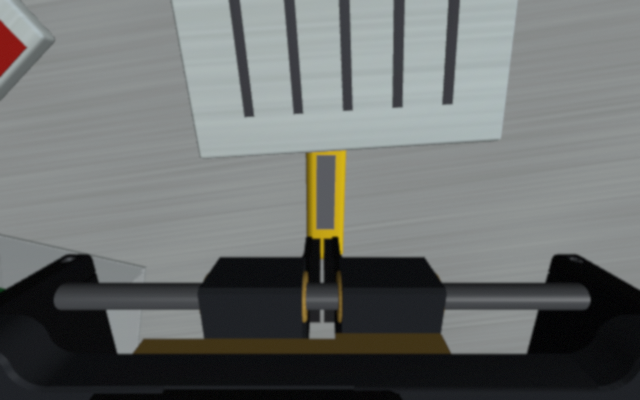

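Run:
```python
from h import *
d=load('w1'); print(foc(d),d['vertical_fov'],d['cx'],d['cy'])
p=np.array([.5389,-.1881,.1991]); y=np.array([.14,.99,0])
for up in (0,.019,.04,.06):
  for dx in(-.0095,.0095):
    print(up,dx,[w2px(d,p+[dx,0,up]+s*y).round(0) for s in(-.0435,.0435,-.0585,.0585)])
s=ctrl.get_state(); print(s)
```

```text
298.04103836517424 67.72705688553177 321.600091850852 201.62121839304478
0 -0.0095 [array([263., 216.]), array([384., 216.]), array([242., 216.]), array([405., 215.])]
0 0.0095 [array([268., 240.]), array([386., 239.]), array([248., 240.]), array([406., 239.])]
0.019 -0.0095 [array([258., 226.]), array([390., 226.]), array([235., 226.]), array([412., 226.])]
0.019 0.0095 [array([264., 252.]), array([392., 251.]), array([242., 252.]), array([414., 251.])]
0.04 -0.0095 [array([250., 240.]), array([397., 239.]), array([225., 240.]), array([423., 239.])]
0.04 0.0095 [array([257., 268.]), array([399., 267.]), array([233., 268.]), array([424., 267.])]
0.06 -0.0095 [array([242., 256.]), array([406., 255.]), array([213., 256.]), array([435., 255.])]
0.06 0.0095 [array([250., 287.]), array([408., 286.]), array([222., 287.]), array([436., 286.])]
{'time': 4.575, 'joint_positions': array([-0.19182294,  0.3552649 ,  0.58313453,  1.85021137, -0.22931946,
        1.00311981,  1.91893207]), 'qd': array([ 2.42814339e-04,  5.01872399e-04,  6.41338363e-05, -1.05145105e-03,
        1.22064041e-04, -8.83251405e-04, -8.51047194e-04]), 'joint_torque': array([ 9.03177024e-04, -4.00173998e+01,  6.18379489e+00, -2.61660862e+01,
        6.22393820e-02,  6.11283956e-02, -7.19585228e-05]), 'position': array([ 0.54123551, -0.19667936,  0.00745557]), 'tool_rot': array([2.17810280e-01, 3.13397030e+00, 1.81120757e-04]), 'ft_force': array([-0.74700275,  0.2361348 , -0.13240966]), 'torque': array([ 0.01713776, -0.02709159,  0.00884522]), 'grip_force': 0.0, 'grip_width': 0.01189430422375528}
```

The visible fingertips at (248,237) and (397,237) fit a tip about 40 mm above the reported TCP, so the fingers closed above the handle. I'll open, then lower in small steps and watch the force.

Emit:
jog_arm:
  rows: "0 0 0 0 0 0 -1;0 0 0 0 0 0 -1;0 0 0 0 0 0 -1;0 0 0 0 0 0 -1;0 0 0 0 0 0 -1"

```text
time: 5.2
position: [0.5412, -0.1967, 0.0075]
tool_rot: [0.218, 3.134, 0.0]
ft_force: [0.4, -0.3, -0.2]
grip_width: 0.494
grip_force: 0.0
```

Emit:
jog_arm:
  rows: "0.1 0.2 0.5 0 0 0 -1;0 0 0.4 0 0 0 -1;0 0 0 0 0 0 -1"

```text
time: 5.58
position: [0.54, -0.1944, -0.0022]
tool_rot: [-0.218, -3.133, -0.0]
ft_force: [0.0, -0.1, -0.5]
grip_width: 0.844
grip_force: 0.0
```

Run:
```python
from h import *
d=snap('scene','s2'); s=ctrl.get_state(); print(s['position'],s['ft_force'],s['grip_width'])
u,v=w2px(d,s['position']).astype(int); print(u,v)
c=d['img'][v-70:v+50,u-80:u+80].copy(); cv2.imwrite('pics/s2c.png',cv2.resize(c,None,fx=4.5,fy=4.5,interpolation=cv2.INTER_CUBIC))
```

```text
[ 0.54025197 -0.19457307 -0.00185576] [ 0.35948834 -0.68138186  0.07987433] 0.883587875650974
327 235
```

View pics/s2c.png

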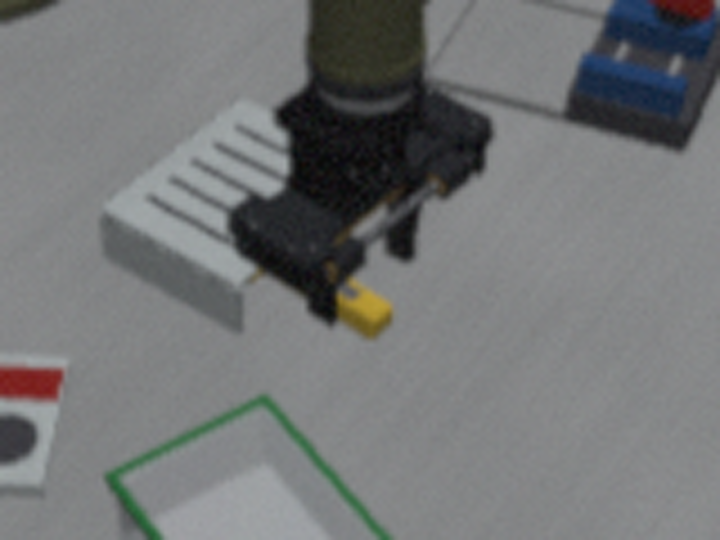

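The crop shows the open fingers straddling the handle. Their tips, at crop (325,320) and (402,258), are clearly above the ledge although the reported z is about 0.

Run:
```python
from h import *
d=load('s2'); p=np.array([.5402,-.1945,-.002]); y=np.array([.14,.99,0])
o=np.array([327-80,235-70])
for up in(0,.02,.03,.04,.05):
    print(up,[((w2px(d,p+[0,0,up]+s*y)-o)*4.5).round(0) for s in(-.046,.046)])
```

```text
0 [array([318., 355.]), array([401., 285.])]
0.02 [array([318., 335.]), array([402., 265.])]
0.03 [array([318., 325.]), array([402., 255.])]
0.04 [array([318., 315.]), array([403., 245.])]
0.05 [array([317., 305.]), array([403., 235.])]
```

Emit:
jog_arm:
  rows: "0 0 0.8 0 0 0 -1;0 0 0.5 0 0 0 -1;0 0 0 0 0 0 -1"

```text
time: 6.0
position: [0.5399, -0.1945, -0.0153]
tool_rot: [-0.218, -3.133, -0.0]
ft_force: [0.0, -0.1, -0.1]
grip_width: 0.99
grip_force: 0.0
```

Emit:
jog_arm:
  rows: "0 0 0.4 0 0 0 -1;0 0 0 0 0 0 -1"

```text
time: 6.25
position: [0.5403, -0.1945, -0.0188]
tool_rot: [-0.218, -3.134, -0.0]
ft_force: [-0.0, -0.5, -0.1]
grip_width: 1.001
grip_force: 0.0
```

Emit:
jog_arm:
  rows: "0 0 0.3 0 0 0 -1;0 0 0 0 0 0 -1"

```text
time: 6.5
position: [0.5403, -0.1945, -0.0217]
tool_rot: [-0.218, -3.134, -0.0]
ft_force: [-0.9, 0.2, 0.8]
grip_width: 0.998
grip_force: 0.0
```

Emit:
jog_arm:
  rows: "0 0 0.3 0 0 0 -1;0 0 0 0 0 0 -1"

```text
time: 6.75
position: [0.5403, -0.1945, -0.0248]
tool_rot: [-0.218, -3.134, -0.0]
ft_force: [-1.0, 0.1, -0.4]
grip_width: 1.002
grip_force: 0.0
```

Emit:
jog_arm:
  rows: "0 0 0.3 0 0 0 -1;0 0 0 0 0 0 -1"

```text
time: 7.0
position: [0.5403, -0.1945, -0.0278]
tool_rot: [-0.218, -3.134, -0.0]
ft_force: [0.9, -0.3, 0.5]
grip_width: 1.003
grip_force: 0.0
```

Emit:
jog_arm:
  rows: "0 0 0.2 0 0 0 -1;0 0 0 0 0 0 -1"

```text
time: 7.25
position: [0.5404, -0.1946, -0.0297]
tool_rot: [-0.218, -3.134, -0.0]
ft_force: [-0.1, -0.5, 0.9]
grip_width: 0.995
grip_force: 0.0
```

Emit:
jog_arm:
  rows: "0 0 0.2 0 0 0 -1;0 0 0 0 0 0 -1"

```text
time: 7.5
position: [0.5403, -0.1945, -0.0317]
tool_rot: [-0.218, -3.134, -0.0]
ft_force: [-0.2, 0.0, -0.1]
grip_width: 0.998
grip_force: 0.0
```

Emit:
jog_arm:
  rows: "0 0 0.2 0 0 0 -1;0 0 0 0 0 0 -1"

```text
time: 7.75
position: [0.5403, -0.1945, -0.0337]
tool_rot: [-0.218, -3.134, -0.0]
ft_force: [1.5, -0.4, 0.7]
grip_width: 1.006
grip_force: 0.0
```

Emit:
jog_arm:
  rows: "0 0 0.2 0 0 0 -1;0 0 0 0 0 0 -1"

```text
time: 8.0
position: [0.5403, -0.1945, -0.0357]
tool_rot: [-0.218, -3.134, -0.0]
ft_force: [-0.5, -0.1, 0.2]
grip_width: 1.0
grip_force: 0.0
```

Emit:
jog_arm:
  rows: "0 0 0 0 0 0 1;0 0 0 0 0 0 1;0 0 0 0 0 0 1;0 0 0 0 0 0 1;0 0 0 0 0 0 1"
  force: 25

```text
time: 8.62
position: [0.5405, -0.1946, -0.0355]
tool_rot: [0.218, 3.134, 0.0]
ft_force: [0.2, -0.2, 0.6]
grip_width: 0.517
grip_force: 0.0
```

Emit:
jog_arm:
  rows: "0 0 0 0 0 0 1;0 0 0 0 0 0 1;0 0 0 0 0 0 1;0 0 0 0 0 0 1"

```text
time: 9.12
position: [0.5405, -0.1946, -0.0355]
tool_rot: [0.218, 3.134, 0.0]
ft_force: [-1.1, 0.0, -0.0]
grip_width: 0.294
grip_force: 25.0
```

Emit:
jog_arm:
  rows: "-1.5 0.2 0 0 0 0 1;-2.6 0.6 0 0 0 0 1;-2.6 0.7 0 0 0 0 1;-2.6 0.7 0 0 0 0 1;-2.6 0.7 0 0 0 0 1"

```text
time: 9.75
position: [0.6635, -0.1823, -0.0355]
tool_rot: [-0.217, -3.134, 0.0]
ft_force: [-2.2, -0.3, 4.9]
grip_width: 0.293
grip_force: 25.0
```

Emit:
jog_arm:
  rows: "-1.5 0.3 0 0 0 0 1;0 0 0 0 0 0 1;0 0 0 0 0 0 -0.3;0 0 0 0 0 0 -0.3;0 0 0 0 0 0 -0.3"

```text
time: 10.38
position: [0.677, -0.1816, -0.0356]
tool_rot: [-0.219, -3.134, -0.0]
ft_force: [-0.1, 1.6, -0.4]
grip_width: 0.554
grip_force: 0.0
```

Emit:
jog_arm:
  rows: "0 0 -3 0 0 0 -1;0 0 -3 0 0 0 -1;0 0 -3 0 0 0 -1;5 0 -3 0 0 0 -1;5 0 0 0 0 0 -1"

```text
time: 11.0
position: [0.5792, -0.1686, 0.0869]
tool_rot: [0.218, 3.129, -0.001]
ft_force: [-0.1, -0.1, 0.7]
grip_width: 0.991
grip_force: 0.0
```

Run:
```python
from h import *
d=snap('wrist','w3'); t=snap('top','t3')
for n,d in(('w',d),('t',t)):
    hsv=cv2.cvtColor(d['img'],cv2.COLOR_BGR2HSV)
    m=cv2.inRange(hsv,np.array((18,120,80)),np.array((35,255,255)))
    k,l,st,c=cv2.connectedComponentsWithStats(m)
    for i in range(1,k):
        if st[i,4]>25:
            ys,xs=np.nonzero(l==i); P=np.array([px2w(d,x,y,.019)[:2] for x,y in zip(xs,ys)],np.float32); print(n,st[i],cv2.minAreaRect(P),P.mean(0))
go((.58,-.18,.1),82)
```

```text
w [ 293  147   64  137 5634] ((0.600510835647583, -0.16891823709011078), (0.05819960683584213, 0.14047254621982574), 81.99340057373047) [ 0.5764226  -0.16545644]
w [152 272  27  51 670] ((0.6640944480895996, -0.3488926291465759), (0.024737859144806862, 0.0665428563952446), 67.38204956054688) [ 0.66394573 -0.3507621 ]
w [483 282   9  40 167] ((0.7168726921081543, -0.00899837538599968), (0.008033020421862602, 0.04965795576572418), 89.12152099609375) [ 0.71865386 -0.00867047]
t [343 179   8  15  71] ((0.550860583782196, -0.18377844989299774), (0.019181543961167336, 0.05395025014877319), 75.8173828125) [ 0.54759383 -0.18369995]
pos [ 0.572  -0.1675  0.0835] t 11.1 J7 1.82 
 shift now-axes [-0.96 -1.12 -1.66]  shift after turn [-0.97 -1.13 -1.65]  turn [ 0.003 -0.006 -0.002]
```

View pics/w3.png

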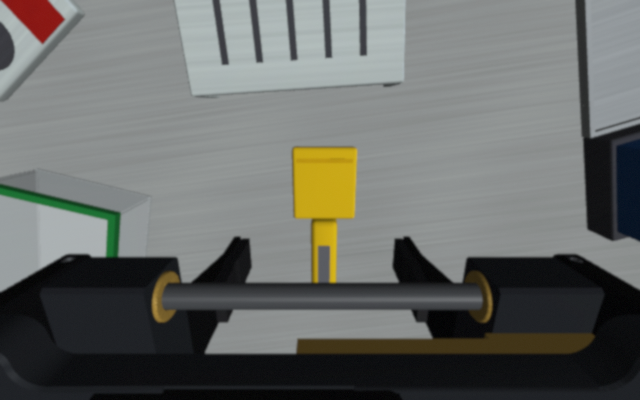

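The scraper is out: the blade spans (293,147) to (356,218), and the neck is at about (324,218).

Run:
```python
from h import *
d=load('w3')
for u,v in((293,147),(357,147),(293.5,218.5),(356.5,218.5),(325,183),(325,218.5)): print(px2w(d,u,v,.016).round(4))
b=(px2w(d,325,218.5,.016)+px2w(d,325,147,.016))/2; print(b)
go((b[0],b[1],-.036),82)
```

```text
[ 0.5275 -0.1871  0.016 ]
[ 0.5355 -0.1298  0.016 ]
[ 0.5959 -0.1983  0.016 ]
[ 0.6044 -0.1374  0.016 ]
[ 0.5647 -0.163   0.016 ]
[ 0.6002 -0.1678  0.016 ]
[ 0.5658182  -0.16313721  0.016     ]
pos [ 0.572  -0.1675  0.0835] t 11.1 J7 1.82 
 shift now-axes [ 0.6   0.31 11.95]  shift after turn [ 0.67  0.34 11.95]  turn [ 0.003 -0.006 -0.002]
```

Emit:
jog_arm:
  rows: "0 0.3 5 0 0 0 -1;0 0 5 0 0 0 -1;0 0 1.9 0 0 0 -1;0 0 0 0 0 0 -1"

```text
time: 11.6
position: [0.5791, -0.1651, -0.0347]
tool_rot: [-0.218, -3.133, 0.001]
ft_force: [-0.1, 0.6, -0.1]
grip_width: 0.998
grip_force: 0.0
```

Emit:
jog_arm:
  rows: "0 0 0 0 0 0 1;0 0 0 0 0 0 1;0 0 0 0 0 0 1;0 0 0 0 0 0 1;0 0 0 0 0 0 1"
  force: 50

```text
time: 12.22
position: [0.5793, -0.1647, -0.0342]
tool_rot: [0.218, 3.133, 0.0]
ft_force: [-0.6, 0.1, 2.0]
grip_width: 0.685
grip_force: 49.9
```

Run:
```python
from h import *
go((.579,-.165,.1),99.8); go((.53,.03,.1),99.8)
```

```text
pos [ 0.5793 -0.1647 -0.0342] t 12.22 J7 1.89 
 shift now-axes [ 1.000e-02 -3.000e-02 -1.342e+01]  shift after turn [  0.03  -0.03 -13.42]  turn [ 0.     0.001 -0.31 ]
pos [ 0.5793 -0.1647 -0.0342] t 12.22 J7 1.89 
 shift now-axes [  7.56  18.6  -13.42]  shift after turn [  1.54  20.02 -13.42]  turn [ 0.     0.001 -0.31 ]
```

Emit:
jog_arm:
  rows: "0 0 -1.5 0 0 0 1;0 0 -4 0 0 0 1;0 0 -4 0 0 0 1;0 0 -4 0 0 0 1;0 0 0 0 0 0 1"

```text
time: 12.85
position: [0.5816, -0.1656, 0.1049]
tool_rot: [0.218, 3.127, -0.0]
ft_force: [0.3, 0.1, -1.5]
grip_width: 0.678
grip_force: 49.9
```

Turn first, then shift.

Emit:
jog_arm:
  rows: "0 0 0 0 0 -0.155 1;0 0 0 0 0 -0.155 1;0.4 5 0 0 0 0 1;0.4 5 0 0 0 0 1;0.4 5 0 0 0 0 1"

```text
time: 13.48
position: [0.5402, -0.0175, 0.0996]
tool_rot: [0.268, -3.128, -0.0]
ft_force: [0.3, -1.0, -0.6]
grip_width: 0.685
grip_force: 49.9
```

Emit:
jog_arm:
  rows: "0.4 5 0 0 0 0 1;0 0 0 0 0 0 1;0 0 0 0 0 0 1;0 0 0 0 0 0 1"

```text
time: 13.98
position: [0.5292, 0.028, 0.1002]
tool_rot: [0.265, -3.13, 0.001]
ft_force: [0.3, -0.3, -1.0]
grip_width: 0.683
grip_force: 49.9
```

Run:
```python
from h import *
d=snap('wrist','w4'); s=ctrl.get_state(); print(s['position'],s['tool_rot'],s['qd'].round(3))
```

```text
[0.52922156 0.02802522 0.10029106] [ 2.64430079e-01 -3.13013117e+00  7.61601083e-04] [ 0.003 -0.001 -0.005 -0.002 -0.003 -0.001 -0.003]
```

View pics/w4.png

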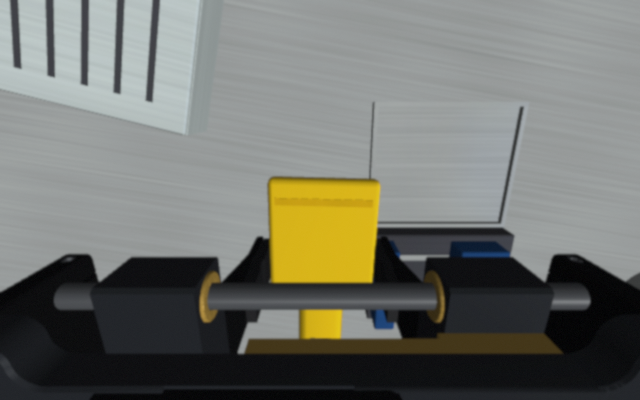

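Wrist view with the scraper in hand: tray corners at (374,101) and (524,105), bed front edge along row ~230 (corner near (513,232)), fixed jaw blue at (390,250), moving jaw at (480,248). The bed edge is parallel to the image rows, so the yaw already fits.

Run:
```python
from h import *
d=load('w4'); hsv=cv2.cvtColor(d['img'],cv2.COLOR_BGR2HSV)
m=cv2.inRange(hsv,np.array((100,120,40)),np.array((130,255,255)))
for r in list(range(238,262,3))+[318,322,326]:
    xs=np.nonzero(m[r,360:560])[0]+360; print(r,[(g[0],g[-1]) for g in np.split(xs,np.nonzero(np.diff(xs)>2)[0]+1) if len(g)>1])
g=cv2.cvtColor(d['img'],cv2.COLOR_BGR2GRAY)
for c in(400,430,490,505): print(c,list(g[216:262:2,c]))
print('row235',list(g[235,495:525:2]), 'row235L',list(g[235,374:396:2]))
for n,u,v,z in(('trayFL',374,101,.01),('trayFR',524,105,.01),('trayNL',370.5,222,.01),('trayNR',501,222,.01),('bedR',513,231,.03),('bedL',378,229,.03)): print(n,px2w(d,u,v,z).round(4))
print('tip',px2w(d,324,180,.139+.015), w2px(d,(.5292,.028,.139)))
```

```text
238 []
241 [(np.int64(390), np.int64(392))]
244 [(np.int64(391), np.int64(394)), (np.int64(452), np.int64(498))]
247 [(np.int64(393), np.int64(396)), (np.int64(454), np.int64(501))]
250 [(np.int64(394), np.int64(397)), (np.int64(456), np.int64(505))]
253 [(np.int64(395), np.int64(399)), (np.int64(456), np.int64(509))]
256 [(np.int64(397), np.int64(398)), (np.int64(461), np.int64(508))]
259 []
318 [(np.int64(373), np.int64(386))]
322 [(np.int64(374), np.int64(392))]
326 [(np.int64(375), np.int64(392))]
400 [np.uint8(153), np.uint8(155), np.uint8(147), np.uint8(98), np.uint8(141), np.uint8(144), np.uint8(58), np.uint8(25), np.uint8(26), np.uint8(36), np.uint8(56), np.uint8(63), np.uint8(63), np.uint8(63), np.uint8(63), np.uint8(64), np.uint8(63), np.uint8(62), np.uint8(59), np.uint8(77), np.uint8(125), np.uint8(112), np.uint8(47)]
430 [np.uint8(154), np.uint8(156), np.uint8(148), np.uint8(98), np.uint8(141), np.uint8(143), np.uint8(58), np.uint8(25), np.uint8(27), np.uint8(36), np.uint8(56), np.uint8(62), np.uint8(65), np.uint8(64), np.uint8(65), np.uint8(65), np.uint8(65), np.uint8(66
[... 670 characters left out ...]
np.uint8(46), np.uint8(60), np.uint8(51), np.uint8(22), np.uint8(14)]
row235 [np.uint8(49), np.uint8(50), np.uint8(48), np.uint8(49), np.uint8(50), np.uint8(50), np.uint8(49), np.uint8(50), np.uint8(56), np.uint8(93), np.uint8(148), np.uint8(158), np.uint8(158), np.uint8(158), np.uint8(157)] row235L [np.uint8(183), np.uint8(124), np.uint8(51), np.uint8(43), np.uint8(39), np.uint8(38), np.uint8(43), np.uint8(46), np.uint8(48), np.uint8(47), np.uint8(47)]
trayFL [0.4336 0.0612 0.01  ]
trayFR [0.4136 0.1993 0.01  ]
trayNL [0.5517 0.0841 0.01  ]
trayNR [0.5286 0.219  0.01  ]
bedR [0.5301 0.22   0.03  ]
bedL [0.5504 0.0882 0.03  ]
tip [0.48115426 0.021431   0.154     ] [320.99679952 252.22858943]
```

Run:
```python
from h import *
d=load('w4'); a=np.radians(9.7); Rz=np.array([[np.cos(a),-np.sin(a)],[np.sin(a),np.cos(a)]])
for n,u,v,z,c in(('bedR',513.5,235,.03,(45,75)),('fixjaw',399,252.5,.058,(50,-45)),('fixface',392.5,324,.058,(None,-45)),('fixface',386.5,318,.058,(None,-45)),('trayFL',374,101,.01,(-80,-68)),('trayFR',524,105,.01,(-80,75)),('bedfrontL',400,235,.03,(45,None)),('bedfrontR',490,235,.03,(45,None)),('movR',508,252,.057,(50,None)),('movL',456.5,251,.057,(50,None))):
    p=px2w(d,u,v,z)[:2]; q=Rz.T@p*1000; print(n,q.round(1),'origin in clamp axes:',[None if k is None else round(q[i]-k,1) for i,k in enumerate(c)])
s=ctrl.get_state(); print('tcp', (Rz.T@s['position'][:2]*1000).round(1))
# scraper edges
h2=cv2.cvtColor(d['img'],cv2.COLOR_BGR2HSV); m=cv2.inRange(h2,np.array((18,120,80)),np.array((35,255,255)))
for r in(190,220,250,275,315,330): xs=np.nonzero(m[r])[0]; print(r,xs[0],xs[-1])
```

```text
bedR [563.9 128.8] origin in clamp axes: [np.float64(518.9), np.float64(53.8)]
fixjaw [568.6   8.9] origin in clamp axes: [np.float64(518.6), np.float64(53.9)]
fixface [647.    8.6] origin in clamp axes: [None, np.float64(53.6)]
fixface [639.9   2.2] origin in clamp axes: [None, np.float64(47.2)]
trayFL [437.7 -12.8] origin in clamp axes: [np.float64(517.7), np.float64(55.2)]
trayFR [441.3 126.8] origin in clamp axes: [np.float64(521.3), np.float64(51.8)]
bedfrontL [563.9  16.4] origin in clamp axes: [np.float64(518.9), None]
bedfrontR [563.9 105.6] origin in clamp axes: [np.float64(518.9), None]
movR [568.6 108.2] origin in clamp axes: [np.float64(518.6), None]
movL [567.6  61.3] origin in clamp axes: [np.float64(517.6), None]
tcp [526.4 -61.5]
190 268 379
220 269 377
250 270 375
275 208 373
315 200 443
330 300 340
```

Emit:
jog_arm:
  rows: "-0.3 4.3 0 0 0 0 1;-0.3 4.3 0 0 0 0 1;0 0 2 0 0 0 1;0 0 2 0 0 0 1;0 0 0 0 0 0 1"

```text
time: 14.65
position: [0.5192, 0.114, 0.0589]
tool_rot: [0.266, -3.127, 0.002]
ft_force: [1.0, -0.4, 0.0]
grip_width: 0.681
grip_force: 49.9
```

```bash
cat >> h.py <<'E'
_a=np.radians(9.7); CZ=np.array([[np.cos(_a),-np.sin(_a)],[np.sin(_a),np.cos(_a)]]); CO=np.array([518.8,53.8])
def inclamp(p): return CZ.T@np.array(p)[:2]*1000-CO
def yel(d,z):
    hsv=cv2.cvtColor(d['img'],cv2.COLOR_BGR2HSV); m=cv2.inRange(hsv,np.array((18,120,80)),np.array((35,255,255)))
    for r in range(150,345,15):
        xs=np.nonzero(m[r,230:440])[0]+230
        if len(xs)>10: print(r,xs[0],xs[-1],inclamp(px2w(d,xs[0],r,z)).round(1),inclamp(px2w(d,xs[-1],r,z)).round(1))
E
python3 - <<'E'
from h import *
s=ctrl.get_state(); print(inclamp(s['position']),s['position'],s['tool_rot'])
d=snap('wrist','w5'); yel(d,s['position'][2]+.0345+.016)
E
```

```text
[ 12.16387459 -28.88137615] [0.51917441 0.11402415 0.0589095 ] [ 2.65590232e-01 -3.12680970e+00  2.03853324e-03]
180 269 375 [-35.2 -55.8] [-35.2  -0.7]
195 269 379 [-27.1 -56.2] [-27.1   1.8]
210 269 377 [-18.7 -56.7] [-18.8   1.2]
225 270 376 [-10.1 -56.6] [-10.1   1.2]
240 269 376 [ -1.1 -57.6] [-1.2  1.7]
255 270 374 [  8.1 -57.5] [8.1 1. ]
270 270 373 [ 17.7 -58. ] [17.6  1. ]
315 300 439 [ 48.4 -41.5] [48.3 42.4]
330 300 341 [ 59.4 -41.7] [ 59.4 -16.5]
```

View pics/w5.png

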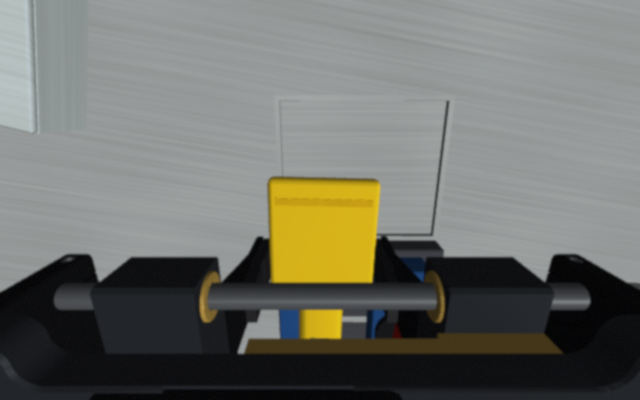

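The handle (300–341 at row 330) is just beside the fixed jaw (blue, 282–299), centred at y≈-29 mm. I'll lower it.

Emit:
jog_arm:
  rows: "0 0 2 0 0 0 1;0 0 2 0 0 0 1;0 0 1.2 0 0 0 1;0 0 0.6 0 0 0 1;0 0 0 0 0 0 1"

```text
time: 15.32
position: [0.5207, 0.1154, 0.0027]
tool_rot: [-0.268, 3.13, 0.0]
ft_force: [0.0, 0.6, -1.5]
grip_width: 0.683
grip_force: 49.9
```

Emit:
jog_arm:
  rows: "0 0 0.3 0 0 0 1;0 0 0 0 0 0 1"

```text
time: 15.58
position: [0.5206, 0.1156, -0.0003]
tool_rot: [-0.269, 3.13, 0.0]
ft_force: [0.2, -0.3, -1.8]
grip_width: 0.687
grip_force: 49.9
```

Emit:
jog_arm:
  rows: "0 0 0.2 0 0 0 1;0 0 0 0 0 0 1"

```text
time: 15.82
position: [0.5204, 0.1155, -0.0026]
tool_rot: [0.269, -3.13, -0.0]
ft_force: [0.4, 1.1, -2.3]
grip_width: 0.676
grip_force: 49.9
```

Emit:
jog_arm:
  rows: "0 0 0.2 0 0 0 1;0 0 0 0 0 0 1"

```text
time: 16.08
position: [0.5206, 0.1155, -0.0042]
tool_rot: [-0.269, 3.13, 0.0]
ft_force: [-0.9, -0.3, 1.0]
grip_width: 0.686
grip_force: 49.9
```

Emit:
jog_arm:
  rows: "0 0 0 0 0 0 -1;0 0 0 0 0 0 -1;0 0 0 0 0 0 -1;0 0 0 0 0 0 -1;0 0 0 0 0 0 -1"

```text
time: 16.7
position: [0.5204, 0.1155, -0.0045]
tool_rot: [-0.269, 3.13, 0.0]
ft_force: [0.4, -0.3, 0.1]
grip_width: 0.99
grip_force: 0.0
```

Emit:
jog_arm:
  rows: "0 0 -1 0 0 0 -1;0 0 -4 0 0 0 -1;0 0 -5 0 0 0 -1;2 2 -4 0 0 0 -1;3 3 0 0 0 0 -1"

```text
time: 17.32
position: [0.4655, 0.1568, 0.1401]
tool_rot: [-0.263, 3.122, 0.005]
ft_force: [-0.4, 1.8, -0.2]
grip_width: 0.996
grip_force: 0.0
```

Emit:
jog_arm:
  rows: "0 0 0 0 0 0 -1;0 0 0 0 0 0 -1"

```text
time: 17.58
position: [0.4631, 0.1558, 0.136]
tool_rot: [-0.268, 3.129, 0.0]
ft_force: [0.1, 0.1, 0.1]
grip_width: 1.0
grip_force: 0.0
```

Run:
```python
from h import *
s=ctrl.get_state(); print(inclamp(s['position']),s['position'],s['joint_positions'].round(2))
d=snap('wrist','w6'); t=snap('top','t6')
hsv=cv2.cvtColor(d['img'],cv2.COLOR_BGR2HSV)
for nm,d in(('w',d),('t',t)):
    hsv=cv2.cvtColor(d['img'],cv2.COLOR_BGR2HSV)
    for lo,hi,z,c in(((0,150,80),(8,255,255),.099,'red'),((18,120,80),(35,255,255),.052,'yel')):
        m=cv2.inRange(hsv,np.array(lo),np.array(hi)); k,l,st,_=cv2.connectedComponentsWithStats(m)
        for i in range(1,k):
            if st[i,4]>30:
                ys,xs=np.nonzero(l==i); P=np.array([inclamp(px2w(d,x,y,z)) for x,y in zip(xs,ys)],np.float32); print(nm,c,st[i],cv2.minAreaRect(P))
```

```text
[-36.07399955  21.76512084] [0.46309277 0.15581901 0.13596615] [-0.7   0.    0.32  1.92  0.    1.22  1.36]
w red [329 311  16  28 184] ((81.40808868408203, 37.26677322387695), (13.759692192077637, 32.77690124511719), 83.87452697753906)
w yel [ 247  194   58   90 4139] ((14.48031234741211, -25.796653747558594), (102.15640258789062, 58.66823196411133), 0.05429323390126228)
w yel [150 272  28  51 686] ((84.39408874511719, -156.0109100341797), (26.925640106201172, 70.46806335449219), 75.4869613647461)
w yel [483 282  11  40 183] ((89.35762023925781, 210.92791748046875), (52.56510543823242, 10.420077323913574), 5.848296165466309)
w yel [266 309  24  25 460] ((116.26948547363281, -27.990375518798828), (26.345308303833008, 33.50618362426758), 89.8389663696289)
t red [233 160   4  15  46] ((101.91413116455078, 33.234825134277344), (9.928544044494629, 48.10039520263672), 82.32220458984375)
t red [398 227  15  18 132] ((-215.86534118652344, -477.46282958984375), (52.90186309814453, 25.195880889892578), 19.931852340698242)
t yel [251 159  10  23 119] ((94.48928833007812, -29.267601013183594), (25.208106994628906, 77.08296966552734), 88.69039154052734)
t yel [266 186   4  21  33] ((-2.564573287963867, -55.88938522338867), (10.056219100952148, 68.82543182373047), 81.65699768066406)
```

View pics/w6.png

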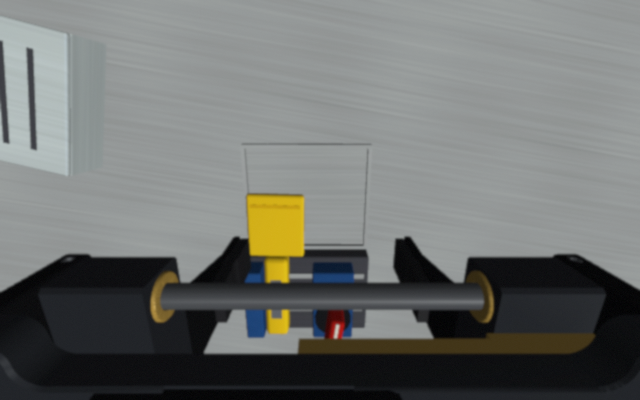

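The scraper lies between the jaws: its handle is at (277,295) beside the fixed jaw, the blade is over the tray, and the knob is at (335,325). I'll fit the knob bar as a box to the red masks of the first top and scene pictures.

Run:
```python
from h import *
from scipy.optimize import differential_evolution as DE
V=[]
for n,roi in(('top',(225,250,150,185)),('scene',(380,415,145,180))):
    d=load(n); x0,x1,y0,y1=roi; c=d['img'][y0:y1,x0:x1]; K=8
    b=cv2.resize(c,None,fx=K,fy=K,interpolation=cv2.INTER_CUBIC); h=cv2.cvtColor(b,cv2.COLOR_BGR2HSV)
    m=(cv2.inRange(h,np.array((0,130,60)),np.array((10,255,255)))|cv2.inRange(h,np.array((172,130,60)),np.array((180,255,255))))>0
    print(n,m.sum()/K/K); V.append((d,m,x0,y0,K))
def cost(q):
    x,y,th=q; s=0; c,sn=np.cos(-th),np.sin(-th)
    B=[]
    for a in(-27,27):
        for e in(-7,7):
            cp=np.array([x+c*a-sn*e,y+sn*a+c*e]); w=CZ@(cp+CO)/1000
            B+= [(w[0],w[1],z) for z in(.063,.099)]
    for d,m,x0,y0,K in V:
        P=np.array([(w2px(d,b)-[x0,y0]+.5)*K for b in B],np.float32); r=np.zeros(m.shape,np.uint8)
        cv2.fillConvexPoly(r,cv2.convexHull(P).astype(np.int32),1); s-=(m&(r>0)).sum()/(m|(r>0)).sum()
    return s
r=DE(cost,[(60,130),(10,50),(-.3,.5)],seed=1,maxiter=60,popsize=12,tol=1e-4); print(r.x,r.fun)
q=r.x; print('world',CZ@(q[:2]+CO)/1000)
w=CZ@(q[:2]+CO)/1000; go((w[0],w[1],.13),99.7-np.degrees(q[2]))
```

```text
top 56.9375
scene 118.796875
[1.03315693e+02 3.34264971e+01 1.02726428e-01] -1.2385709638729216
world [0.59852486 0.19079935]
pos [0.4633 0.1553 0.1355] t 17.68 J7 1.36 
 shift now-axes [-13.93   1.22   0.55]  shift after turn [-13.73   2.64   0.55]  turn [-0.     0.     0.103]
```

The knob is at about (0.5985, 0.191), already turned 0.10 rad. Turning it from here would run joint 7 to its limit, so first I give the tool a half turn back.

Emit:
jog_arm:
  rows: "0 0 0 0 0 -0.18 -1;0 0 0 0 0 -0.18 -1;0 0 0 0 0 -0.18 -1;0 0 0 0 0 -0.18 -1;0 0 0 0 0 -0.18 -1"

```text
time: 18.3
position: [0.4632, 0.1551, 0.1351]
tool_rot: [1.608, -2.698, 0.001]
ft_force: [-0.0, -0.3, -0.5]
grip_width: 1.002
grip_force: 0.0
```

Emit:
jog_arm:
  rows: "0 0 0 0 0 -0.18 -1;0 0 0 0 0 -0.18 -1;0 0 0 0 0 -0.18 -1;0 0 0 0 0 -0.18 -1;0 0 0 0 0 -0.18 -1"

```text
time: 18.92
position: [0.4689, 0.151, 0.165]
tool_rot: [-2.216, 2.175, -0.078]
ft_force: [-0.8, -0.2, 1.8]
grip_width: 0.997
grip_force: 0.0
```

Emit:
jog_arm:
  rows: "0 0 0 0 0 -0.18 -1;0 0 0 0 0 -0.18 -1;0 0 0 0 0 -0.18 -1;0 0 0 0 0 -0.18 -1;0 0 0 0 0 -0.18 -1"

```text
time: 19.55
position: [0.4092, 0.2557, 0.1371]
tool_rot: [2.771, -1.325, 0.345]
ft_force: [0.5, 0.3, -0.7]
grip_width: 1.002
grip_force: 0.0
```

Emit:
jog_arm:
  rows: "0 0 0 0 0 -0.17 -1;0 0 0 0 0 -0.17 -1;0 0 0 0 0 0 -1"

```text
time: 19.92
position: [0.3582, 0.2927, 0.1107]
tool_rot: [2.859, -0.939, 0.461]
ft_force: [-0.0, 0.8, 0.9]
grip_width: 0.998
grip_force: 0.0
```

Run:
```python
from h import *
go((.5985,.1908,.13),99.7-5.8); go((.5985,.1908,.032),99.7-5.8)
d=snap('wrist','w7'); hsv=cv2.cvtColor(d['img'],cv2.COLOR_BGR2HSV); m=cv2.inRange(hsv,np.array((0,150,80)),np.array((8,255,255))); k,l,st,c=cv2.connectedComponentsWithStats(m); print(st,d['origin'])
```

```text
pos [0.3582 0.2927 0.1107] t 19.93 J7 2.69 
 shift now-axes [24.71 -6.03  6.15]  shift after turn [23.28 11.8  -1.93]  turn [ 0.11  -0.307 -0.696]
pos [0.3582 0.2927 0.1107] t 19.93 J7 2.69 
 shift now-axes [21.64 -6.01 15.46]  shift after turn [23.28 11.8   7.87]  turn [ 0.11  -0.307 -0.696]
[[     0      0    640    400 256000]] [0.37223219 0.28246926 0.32823472]
```

Turning about tool -z raises joint 7, which hit its limit. Clockwise knob turning lowers it, so no half turn was needed; I'll go back.

```bash
cat >> h.py <<'E'
def back(p,yaw_deg):
    s=ctrl.get_state(); M=R.from_rotvec(s['tool_rot']).as_matrix(); a=np.radians(yaw_deg)
    y=np.array([np.cos(a),np.sin(a),0]); z=np.array([0,0,-1.]); T=np.c_[np.cross(y,z),y,z]
    print(s['position'],s['joint_positions'].round(2),'turn',R.from_matrix(M.T@T).as_rotvec().round(3),'shift now',(M.T@(np.array(p)-s['position'])*100).round(2),'after',(T.T@(np.array(p)-s['position'])*100).round(2))
    print('tilt-fix first:', (lambda ax: ax)(np.cross([0,0,1.],M.T@z)).round(3))
E
python3 -c "
from h import *
back((.46,.15,.14),93.9)"
```

```text
[0.36018736 0.29178215 0.11132274] [-2.39 -0.3   1.24  2.08  0.62  1.3   2.69] turn [-0.389 -0.139  2.409] shift now [16.54  5.43  2.43] after [ -8.99 -14.82  -2.87]
tilt-fix first: [-0.003 -0.314  0.   ]
```

Emit:
jog_arm:
  rows: "0 0 0 -0.028 -0.01 0.172 -1;0 0 0 -0.028 -0.01 0.172 -1;0 0 0 -0.028 -0.01 0.172 -1;0 0 0 -0.028 -0.01 0.172 -1;0 0 0 -0.028 -0.01 0.172 -1"

```text
time: 20.6
position: [0.3628, 0.2904, 0.1122]
tool_rot: [2.201, -2.111, 0.348]
ft_force: [-0.1, -0.9, 0.0]
grip_width: 1.001
grip_force: 0.0
```

Emit:
jog_arm:
  rows: "0 0 0 -0.028 -0.01 0.172 -1;0 0 0 -0.028 -0.01 0.172 -1;0 0 0 -0.028 -0.01 0.172 -1;0 0 0 -0.028 -0.01 0.172 -1;0 0 0 -0.028 -0.01 0.172 -1"

```text
time: 21.22
position: [0.363, 0.2902, 0.1122]
tool_rot: [1.129, -2.889, 0.167]
ft_force: [0.6, -0.1, -0.2]
grip_width: 0.999
grip_force: 0.0
```

```bash
python3 -c "
from h import *
back((.50,.16,.15),93.9)"
```

```text
[0.36298595 0.29024741 0.11216422] [-1.99  0.04  1.23  1.96  0.05  1.24  1.53] turn [-0.108 -0.04   0.676] shift now [ -1.03 -19.12  -2.21] after [-12.78 -13.93  -3.78]
tilt-fix first: [-0.087 -0.072  0.   ]
```

Emit:
jog_arm:
  rows: "0 0 0 -0.027 -0.01 0.169 -1;0 0 0 -0.027 -0.01 0.169 -1;0 0 0 -0.027 -0.01 0.169 -1;0 0 0 -0.027 -0.01 0.169 -1;0 0 0 0 0 0 -1"

```text
time: 21.85
position: [0.3623, 0.2901, 0.112]
tool_rot: [0.119, -3.138, -0.001]
ft_force: [0.6, 0.3, -0.2]
grip_width: 1.0
grip_force: 0.0
```

Emit:
jog_arm:
  rows: "-3.2 -3.5 -1 0 0 0 -1;-3.2 -3.5 -1 0 0 0 -1;-3.2 -3.5 -1 0 0 0 -1;-3.2 -3.5 -0.8 0 0 0 -1;0 0 0 0 0 0 -1"

```text
time: 22.48
position: [0.5033, 0.1561, 0.1502]
tool_rot: [-0.112, 3.138, -0.01]
ft_force: [-0.5, 1.0, -0.7]
grip_width: 1.0
grip_force: 0.0
```

```bash
python3 -c "
from h import *
back((.5985,.1908,.13),93.9)
d=snap('wrist','w8'); hsv=cv2.cvtColor(d['img'],cv2.COLOR_BGR2HSV); m=cv2.inRange(hsv,np.array((0,150,80)),np.array((8,255,255))); k,l,st,c=cv2.connectedComponentsWithStats(m); print(st[1:],c[1:])
yel(d,.052)
"
```

```text
[0.50332601 0.15607202 0.15024292] [-1.48  0.15  1.23  1.83 -0.14  1.26  1.43] turn [-0.006  0.002  0.003] shift now [-9.74  2.8   2.02] after [-9.73  2.82  2.02]
tilt-fix first: [-0.006  0.002  0.   ]
[[345 265  15  18 112]
 [344 310  12  10 117]] [[352.95535714 276.33928571]
 [349.45299145 314.39316239]]
165 252 308 [-30.1 -52.8] [-24.6   3.9]
180 254 309 [-14.4 -53.4] [-9.   3.1]
195 256 311 [  1.7 -54. ] [7.3 3.4]
210 258 312 [ 18.4 -54.6] [23.9  2.7]
225 275 299 [ 37.2 -39.1] [ 39.7 -13.2]
240 277 300 [ 55.1 -39.5] [ 57.5 -14.2]
255 279 302 [ 73.6 -39.9] [ 76.  -14.2]
270 281 304 [ 92.7 -40.3] [ 95.2 -14.2]
```

```bash
python3 -c "
from h import *
d=load('w8'); hsv=cv2.cvtColor(d['img'],cv2.COLOR_BGR2HSV); m=cv2.inRange(hsv,np.array((0,120,60)),np.array((10,255,255)))
for r in list(range(262,284,3))+list(range(308,330,3)):
    xs=np.nonzero(m[r])[0]
    if len(xs): print(r,xs[0],xs[-1],inclamp(px2w(d,xs[0],r,.099)).round(1),inclamp(px2w(d,xs[-1],r,.099)).round(1))
"
```

```text
262 346 353 [62.8 32.8] [63.4 39.4]
265 344 355 [65.8 30.6] [66.8 41.1]
268 344 357 [69.  30.4] [70.2 42.8]
271 345 358 [72.4 31.1] [73.5 43.5]
274 345 358 [75.6 30.9] [76.8 43.3]
277 344 359 [78.9 29.7] [80.2 44.1]
280 344 359 [82.2 29.4] [83.5 43.9]
283 347 355 [85.8 32.1] [86.5 39.8]
311 344 356 [118.   26.7] [119.1  38.8]
314 344 355 [121.6  26.5] [122.6  37.5]
317 344 355 [125.2  26.2] [126.2  37.3]
320 347 353 [129.2  29. ] [129.7  35. ]
```

Emit:
jog_arm:
  rows: "-4.8 1.4 0 0 0 0 -0.2;-4.8 1.4 0 0 0 0 -0.2;0 0 3 0 0 0 -0.2;0 0 4 0 0 0 -0.2;0 0 3.5 0 0 0 -0.2"

```text
time: 23.15
position: [0.5915, 0.1993, 0.0424]
tool_rot: [0.131, -3.136, 0.002]
ft_force: [0.1, -0.2, -0.2]
grip_width: 0.614
grip_force: 0.0
```

Emit:
jog_arm:
  rows: "0 0 1.4 0 0 0 -0.2;0 0 0 0 0 0 -0.2"

```text
time: 23.4
position: [0.5918, 0.1983, 0.0298]
tool_rot: [0.127, -3.136, 0.002]
ft_force: [0.2, 0.4, 0.1]
grip_width: 0.599
grip_force: 0.0
```

```bash
python3 -c "
from h import *
back((.5971,.1914,.031),94)
print(inclamp(ctrl.get_state()['position']))"
```

```text
[0.59180056 0.19832801 0.02977184] [-1.13  0.58  1.01  1.72 -0.53  1.15  1.69] turn [-0.001 -0.003  0.011] shift now [-0.47 -0.73 -0.12] after [-0.48 -0.73 -0.12]
tilt-fix first: [-0.001 -0.003  0.   ]
[97.95603078 41.98050196]
```

Emit:
jog_arm:
  rows: "-0.5 -0.7 0 0 0 0 -0.2;0 0 0 0 0 0 1;0 0 0 0 0 0 1;0 0 0 0 0 0 1;0 0 0 0 0 0 1"
  force: 40

```text
time: 24.02
position: [0.598, 0.191, 0.0302]
tool_rot: [0.124, -3.137, 0.001]
ft_force: [0.4, 0.0, -0.3]
grip_width: 0.231
grip_force: 0.0
```

Emit:
jog_arm:
  rows: "0 0 0 0 0 0 1;0 0 0 0 0 0 1"

```text
time: 24.28
position: [0.598, 0.1911, 0.0301]
tool_rot: [0.124, -3.137, 0.001]
ft_force: [-0.4, 0.7, 0.2]
grip_width: 0.157
grip_force: 40.0
```

Emit:
jog_arm:
  rows: "-0.05 -0.5 0 0 0 0 1;-0.05 -0.6 0 0 0 0 1;-0.05 -0.6 0 0 0 0 1;-0.05 -0.5 0 0 0 0 1;0 0 0 0 0 0 1"

```text
time: 24.9
position: [0.6021, 0.1675, 0.0301]
tool_rot: [0.122, -3.138, 0.003]
ft_force: [0.8, -0.3, 0.5]
grip_width: 0.156
grip_force: 40.0
```

Emit:
jog_arm:
  rows: "-0.02 -0.2 0 0 0 0 1;0 0 0 0 0 0 1"

```text
time: 25.15
position: [0.6021, 0.167, 0.0301]
tool_rot: [0.124, -3.137, 0.002]
ft_force: [-0.7, 2.1, -0.2]
grip_width: 0.158
grip_force: 40.0
```

Emit:
jog_arm:
  rows: "-0.02 -0.15 0 0 0 0 1;0 0 0 0 0 0 1"

```text
time: 25.4
position: [0.6024, 0.1657, 0.0301]
tool_rot: [0.124, -3.137, 0.001]
ft_force: [-1.6, 1.8, 0.5]
grip_width: 0.154
grip_force: 40.0
```

Emit:
jog_arm:
  rows: "-0.02 -0.2 0 0 0 0 1;0 0 0 0 0 0 1"

```text
time: 25.65
position: [0.6027, 0.1636, 0.0301]
tool_rot: [0.123, -3.137, 0.001]
ft_force: [-1.8, 2.5, 1.1]
grip_width: 0.155
grip_force: 40.0
```

Emit:
jog_arm:
  rows: "-0.02 -0.15 0 0 0 0 1;0 0 0 0 0 0 1"

```text
time: 25.9
position: [0.6029, 0.1623, 0.0301]
tool_rot: [0.124, -3.137, 0.001]
ft_force: [-1.9, 2.0, 1.8]
grip_width: 0.157
grip_force: 40.0
```

Emit:
jog_arm:
  rows: "-0.02 -0.2 0 0 0 0 1;0 0 0 0 0 0 1"

```text
time: 26.15
position: [0.6029, 0.1623, 0.0301]
tool_rot: [0.125, -3.136, -0.003]
ft_force: [-2.8, 4.1, 2.2]
grip_width: 0.158
grip_force: 40.0
```

Run:
```python
from h import *
t=snap('top','t9'); s=ctrl.get_state(); print(inclamp(s['position']),s['ft_force'])
hsv=cv2.cvtColor(t['img'],cv2.COLOR_BGR2HSV)
m=cv2.inRange(hsv,np.array((18,120,80)),np.array((35,255,255)));m[:140]=0;m[230:]=0;m[:,:215]=0;m[:,300:]=0
ys,xs=np.nonzero(m); print(len(xs),[(r,xs[ys==r].min(),xs[ys==r].max(),inclamp(px2w(t,xs[ys==r].mean(),r,.052)).round(1).tolist()) for r in np.unique(ys)])
b=cv2.inRange(hsv,np.array((100,120,40)),np.array((130,255,255)));ys,xs=np.nonzero(b[150:200,215:285]);
for r in range(158,190,4):
    x=xs[ys==r-150]+215; print(r,x.tolist())
```

```text
[102.85744975   4.59959454] [-4.03342943  6.03306987  3.06502339]
467 [(np.int64(166), np.int64(258), np.int64(258), [105.8, -39.2]), (np.int64(167), np.int64(254), np.int64(259), [102.9, -35.3]), (np.int64(168), np.int64(253), np.int64(253), [101.7, -21.4]), (np.int64(169), np.int64(253), np.int64(253), [98.2, -20.9]), (np.int64(170), np.int64(259), np.int64(259), [91.3, -40.5]), (np.int64(171), np.int64(254), np.int64(259), [89.0, -33.3]), (np.int64(172), np.int64(254), np.int64(259), [85.6, -32.8]), (np.int64(173), np.int64(253), np.int64(260), [82.5, -29.7]), (np.int64(174), np.int64(253), np.int64(260), [79.1, -29.2]), (np.int64(175), np.int64(254), np.int64(260), [75.2, -31.4]), (np.int64(176), np.int64(254), np.int64(260), [71.7, -30.9]), (np.int64(177), np.int64(254), np.int64(260), [68.3, -30.4]), (np.int64(178), np.int64(254), np.int64(260), [64.8, -29.9]), (np.int64(179), np.int64(254), np.int64(260), [61.4, -29.4]), (np.int64(180), np.int64(254), np.int64(261), [57.6, -30.6]), (np.int64(181), np.int64(255), np.int64(261), [53.9, -31.7]), (np.int64(182), np.int64(255), np.
[... 1250 characters left out ...]
 [-19.4, -31.4]), (np.int64(203), np.int64(253), np.int64(270), [-23.1, -32.5]), (np.int64(204), np.int64(253), np.int64(270), [-26.5, -32.1]), (np.int64(205), np.int64(253), np.int64(270), [-29.8, -31.6]), (np.int64(206), np.int64(253), np.int64(268), [-32.6, -27.8]), (np.int64(207), np.int64(253), np.int64(262), [-34.3, -17.4]), (np.int64(208), np.int64(254), np.int64(256), [-36.3, -8.7])]
158 []
162 []
166 [260]
170 [261, 262, 263, 264, 265]
174 [240, 241, 242, 248, 249, 250, 251, 252, 261, 262, 263, 264, 265, 266]
178 [240, 241, 242, 243, 244, 245, 246, 247, 248, 249, 250, 251, 252, 253, 262, 263, 264, 265, 266]
182 [241, 242, 243, 244, 245, 246, 247, 248, 249, 250, 251, 252, 253]
186 []
```

Snug: the force is rising, and the handle is centred at y≈-31 and parallel to the jaws. Now the knob, clockwise.

Emit:
jog_arm:
  rows: "0 0 0 0 0 0.13 1;0 0 0 0 0 0.13 1;0 0 0 0 0 0.13 1;0 0 0 0 0 0.13 1;0 0 0 0 0 0.13 1"
  force: 50

```text
time: 26.82
position: [0.6032, 0.163, 0.0301]
tool_rot: [-0.887, -3.011, -0.002]
ft_force: [-2.0, 6.4, 0.9]
grip_width: 0.157
grip_force: 50.0
```

Emit:
jog_arm:
  rows: "0 0 0 0 0 0.13 1;0 0 0 0 0 0.13 1;0 0 0 0 0 0.13 1;0 0 0 0 0 0.1 1;0 0 0 0 0 0 1"

```text
time: 27.45
position: [0.6036, 0.1634, 0.0302]
tool_rot: [-1.586, -2.708, -0.002]
ft_force: [-1.9, 7.3, 1.4]
grip_width: 0.161
grip_force: 50.0
```

```bash
python3 -c "
from h import *
back((.6029,.1623,.0301),9.7+90-np.degrees(1.4))
s=ctrl.get_state();print(s['torque'],s['ft_force'],inclamp(s['position']))"
```

```text
[0.60356412 0.16337932 0.03015486] [-1.17  0.7   1.19  1.72 -0.69  1.22  0.72] turn [-0.001 -0.003  0.171] shift now [-0.06 -0.11  0.01] after [-0.08 -0.1   0.01]
tilt-fix first: [-0.    -0.003  0.   ]
[ 1.48906498  0.30236271 -0.06056308] [-1.89500368  7.26333458  1.37423716] [103.66292355   5.54942116]
```

Emit:
jog_arm:
  rows: "-0.06 -0.11 0 0 0 0.09 1;0 0 0 0 0 0.08 1;0 0 0 0 0 0.05 1;0 0 0 0 0 0 1"

```text
time: 27.95
position: [0.6039, 0.1632, 0.0303]
tool_rot: [-1.87, -2.523, -0.004]
ft_force: [0.5, 7.2, -1.1]
grip_width: 0.161
grip_force: 50.0
```

```bash
python3 -c "
from h import *
back((.6029,.1623,.0301),9.7+90-np.degrees(1.4))
s=ctrl.get_state();print(s['torque'],s['ft_force'],inclamp(s['position']))"
```

```text
[0.60387922 0.16319628 0.030273  ] [-1.17  0.7   1.2   1.72 -0.7   1.22  0.51] turn [ 0.001 -0.002 -0.045] shift now [-0.06 -0.12  0.02] after [-0.05 -0.12  0.02]
tilt-fix first: [ 0.001 -0.002  0.   ]
[ 1.5920004  -0.22494529  0.9217013 ] [ 0.51011473  7.15829314 -1.13303072] [103.94267948   5.31590346]
```

At the hard stop (moment 0.9 N m). Release and rise.

Emit:
jog_arm:
  rows: "0 0 0 0 0 -0.03 1;0 0 0 0 0 0 -0.3;0 0 0 0 0 0 -0.3;0 0 0 0 0 0 -0.3;0 0 0 0 0 0 -0.3"

```text
time: 28.58
position: [0.6029, 0.1584, 0.0301]
tool_rot: [-1.841, -2.545, 0.003]
ft_force: [0.3, 0.4, 0.4]
grip_width: 0.525
grip_force: 0.0
```

Emit:
jog_arm:
  rows: "0 0 -2 0 0 0 -0.3;0 0 -4 0 0 0 -0.3;0 0 -5 0 0 0 -0.3;0 0 -4 0 0 0 -0.3;0 0 0 0 0 0 -0.3"

```text
time: 29.2
position: [0.6059, 0.1586, 0.1854]
tool_rot: [1.839, 2.543, 0.008]
ft_force: [0.5, 0.1, 0.5]
grip_width: 0.649
grip_force: 0.0
```

Emit:
jog_arm:
  rows: "4 0 0 0 0 0 -0.3;5 0 0 0 0 0 -0.3;5 0 0 0 0 0 -0.3;0 0 0 0 0 0 -0.3"

```text
time: 29.7
position: [0.5565, 0.2983, 0.1792]
tool_rot: [-1.827, -2.553, 0.003]
ft_force: [-0.8, -0.3, 0.3]
grip_width: 0.651
grip_force: 0.0
```

Run:
```python
from h import *
s=ctrl.get_state(); print(s['position'],s['time'],s['ft_force'])
t=snap('top','t10'); sc=snap('scene','s10')
for n,d in(('t',t),('s',sc)):
    hsv=cv2.cvtColor(d['img'],cv2.COLOR_BGR2HSV)
    for lo,hi,z,c in(((0,130,60),(10,255,255),.099,'red'),((18,120,80),(35,255,255),.05,'yel'),((100,120,40),(130,255,255),.057,'blue')):
        m=cv2.inRange(hsv,np.array(lo),np.array(hi)); k,l,st,_=cv2.connectedComponentsWithStats(m)
        for i in range(1,k):
            if st[i,4]>25:
                ys,xs=np.nonzero(l==i); P=np.array([inclamp(px2w(d,x,y,z)) for x,y in zip(xs,ys)],np.float32); 
                q=cv2.minAreaRect(P)
                if abs(q[0][0])<180 and abs(q[0][1])<150: print(n,c,st[i],q)
```

```text
[0.55654961 0.2982507  0.17916205] 29.7 [-0.75068693 -0.27438848  0.31083115]
t red [236 162  16   8  55] ((100.8961410522461, 3.9590110778808594), (12.726421356201172, 51.830162048339844), 6.934100151062012)
t yel [251 159  20  50 527] ((48.410423278808594, -32.15624237060547), (60.17316436767578, 170.3930206298828), 89.0052719116211)
t blue [259 158   9  24 138] ((89.30754089355469, -55.38429260253906), (20.13185691833496, 83.46874237060547), 89.63951110839844)
t blue [238 160  13   5  26] ((127.11970520019531, 5.296543121337891), (8.572967529296875, 42.58334732055664), 4.955450534820557)
t blue [239 169  15  17 163] ((72.13909912109375, 4.8694915771484375), (50.86168670654297, 44.7515754699707), 1.1041429042816162)
s red [394 160   5  14  39] ((108.9027099609375, -21.66598892211914), (11.466935157775879, 78.17912292480469), 11.296048164367676)
s yel [354 168  28  14 222] ((15.348182678222656, -45.68457794189453), (90.67970275878906, 60.63774490356445), 0.29994308948516846)
s blue [380 167  13   9  72] ((76.40181732177734, -2.1184349060058594), (40.654293060302734, 48.51093673706055), 83.2879867553711)
s blue [396 171   9   8  36] ((125.17154693603516, -1.7042083740234375), (41.690494537353516, 22.706321716308594), 88.8534164428711)
s blue [376 178  23  13 179] ((95.70742797851562, -72.6379165649414), (44.645694732666016, 85.27108001708984), 88.10702514648438)
```

```bash
python3 -c "
from h import *
print(ticket.close_job())"
```

```text
the job is handed in; nothing more can be done
None
```

The yellow scraper is clamped in the blue drying clamp with its blade over the drip tray, the jaw snug and the knob at its clockwise stop; I let go and handed the job in at about 30 s, but no verdict came back.

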